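Clip the storeroom tag onto the eye of the counter stand

TASK

Take the wooden storeroom tag out of its slotted block, press the sprung gate of its snap hook against the front bar of the eye on the counter stand until the bar slips in and the gate springs shut behind it, then let go so that the tag hangs upright from the eye, still. Press gently, never forcing hook or stand, and do not disturb the other things on the table.

Things in the scene. Friction and masses are not known exactly. Their poses are not given: they have to be found in the camera images.
- tag: Loose wooden tag with steel snap hook, 0.19-0.32 kg, 171 mm tall. Origin: centre of underside; z up, x to the hook's mouth (gate side), y across. Wooden part 44 (x) x 14 (y) x 47 mm. Hook above, 12 mm thick: foot z 45-53, spine x -22 to -14, crown z 112-122 (x -22 to 18), inside clear x -14 to 10, z 53 to 112 mm. Hook and stand may bear at most 30 N between them.
- tab (a point): Middle of the steel grip tab on top of the hook, at x 0, y 0, z 150 mm of the tag. The tab spans 24 mm along the tag's x, 12 mm along y, z 122 to 171 mm; grip it from above. Nothing of the stand reaches above it when the tag hangs.
- nose (a point): Lower end of the hook's nose, at x 14, y 0, z 93 mm of the tag: the nose hangs from the crown at x 10 to 18 mm, rigid. The bar must pass below it (bar centre 75 to 87 mm up the tag) and then rise behind it; running the nose into the bar breaks the force limit.
- crown (a point): Middle of the flat underside of the hook's crown, at x 0, y 0, z 112 mm of the tag. The bar ends up under it: the hanging tag's underside is then about 57 mm above the table.
- gate (a joint): Sprung gate, 6 mm round bar, rad: 0 shut, grows inwards, stop 0.80. Hinge at x 14, z 55 mm of the tag, top z 95; outer face x 17. Needs 2.5 N to start, about 6 N at 0.6 rad, pressed 82 mm up the tag. From first touch go 19 mm on along the tag's x (gate then about 0.6): the bar is behind the nose. Then lower the tag 20-24 mm: the gate's end slips under the bar and springs shut.
- block: Dark wooden block fixed to the table, 100 (x) x 64 (y) x 44 mm tall, with a slot 50 x 20 mm, 34 mm deep, in which the tag stands upright, its x nearly along the block's x. Origin: centre of the underside.
- stand: Fixed steel counter stand; origin on the table at its post's foot, x away from the eye, z up. Base plate 110 x 90 x 12 mm, grey post 24 mm square, sleeve on top (top z 174 mm, front face x -9 mm). A rod from the sleeve carries the eye towards the stand's -x. The hook goes on along the stand's +x, its mouth facing the post.
- sleeve (a point): Front face of the stand's sleeve, at x -9, y 0, z 165 mm of the stand. The eye: level loop of 8 mm round bar, centre lines 50 mm wide (y) by 40 mm long (x), at z 165. Its front bar lies at stand x = -(75+d) mm along y: the rod is drawn out by d = 0 to 40 mm, different each time and NOT measured; find the bar by touch or sight. Rod holds against 60 N.
There are look-alikes about, which are no part of the job. Leave any orange or turquoise look-alike of the stand alone.

How it is judged (in metres and radians):
On the way, in this order (a step that is already met when the one before it is completed fails the run):
1. the tag is drawn up out of its block (height (world z) of tag above 0.055 m), for 0.2 s.
2. the gate is pressed open by the eye's bar (value of joint gate above 0.3 rad and contact force between tag and stand above 1 N), for 0.1 s.
3. the gate has sprung shut again (value of joint gate below 0.08 rad), for 0.2 s.
At the end, for the whole second after the job is handed in: Gate shut (below 0.08 rad); the tag hangs from the eye, its weight on the stand: crown underside 155 to 182 mm above the table, 60 to 135 mm from the stand's origin along -x, within 24 mm of its middle plane; upright within 0.3 rad; slower than 0.03 m/s; let go (value of joint gate below 0.08 rad and contact force between tag and stand above 0.8 N and height (world z) of crown between 0.155 and 0.182 m and x of crown in the frame of stand between -0.135 and -0.06 m and y of crown in the frame of stand between -0.024 and 0.024 m and angle between tag's own z axis and vertical below 0.3 rad and linear speed of tag below 0.03 m/s); the robot touches nothing.
It fails at once if hook and stand are pressed together with more than 30 N (contact force between tag and stand above 30 N).
It fails at once if the robot pushes the stand with more than 30 N (contact force between any of the fingers, the arm and stand above 30 N).
It fails at once if another thing on the table is moved by more than 30 mm (distance of any of tape, pliers, tin, bowl, ink, stapler from where it was at the start of the episode above 0.03 m).
It also fails if it takes over 61 s, if anything falls off the work surface, if the arm or the gripper's body presses on something with over 40 N, if the wrist force passes 120 N, or if a joint passes its speed limit or range.

ROBOT

A 6-joint arm with a two-finger parallel gripper is mounted at the origin on the work surface. World frame = base frame: x ahead of the robot, y to its left, z up, the work surface at z = 0. Lengths are in mm, angles in rad, forces in N, time in s.
With the tool pointing down it reaches from about 350 to 850 mm from the base axis. Payload 8.1 kg.
Tool frame: the origin (TCP) lies midway between the tips of the shut fingers; the grasp point (between the pads) lies 19 mm behind it (bot.tcp_to_grasp is the distance from the TCP to the grasp point, in mm); z points along the fingers, y is the direction in which the jaws open and shut (so a half turn about z gives the same grasp; the last joint's range is limited). The gripper opens to 85 mm and grips with 20 to 120 N. Pads are 22 mm wide; open, the fingers measure 114 mm over their backs; the gripper's body (76 mm by 85 mm) begins 54 mm behind the grasp point. The pads swing forward as they close: fully open they stand 13 mm farther back than shut.
Start: joints at [-1.289, 0.13, 1.488, -0, 1.523, -0.085], TCP at [215.198, -560.085, 208.292] pointing down, gripper open.
Joint ranges: [-2.96, 2.96], [-0.89, 2.26], [0.02, 2.5], [-1.34, 4.48], [0, 2.73], [-2.66, 2.66]. Speed limits (rad/s): [2.39, 2.39, 2.79, 3.14, 3.14, 3.14].

INTERFACE

Orientations are given as a unit quaternion [w, x, y, z].
In Python, from cell import bot gives the robot as it stands. The module is installed in compiled form; this text tells all that it offers.
- The arm moves only by the shell command python3 -m crank 'ROWS' [OPENING] [FORCE]. ROWS is text: rows parted by semicolons, each of 6 numbers parted by spaces: the shift along the tool's x, y, z each as a share of 0.25 m, from -1 to 1, then the turn, a rotation vector about the tool's x, y, z each as a share of pi rad, from -1 to 1. In form: tx ty tz rx ry rz; .... A call has 1 to 5 rows; each row shifts and turns the commanded pose from where the row before left it, along the tool's axes as they then stand; what a row does not reach is not made up. A row lasts 1/10 s, in which the tool goes at most 50 mm and 8.59 degrees, less where a joint would pass 70% of its speed; a pose out of reach is approached as far as the arm can. A call with a number of a shift or a turn outside -1 to 1 is refused whole. A call with a gripper value outside its range is refused whole. OPENING is the closure, from 0 (fully open) to 1 (shut), set as the call begins (- or left out, the last holds). The fingers move at their own pace and stop on an object; FORCE is the grip in N (left out, the last holds). Time passes only in rows, so rows that do not move let the fingers close. It gives the time, the measured TCP pose, the force and the opening at its end, in the units of the state.
- bot.get_obs(): the state, without advancing time (a new reading comes with each control period).
- bot.read_camera(name): name is "side" or "top"; returns (picture, depth): 384x512x3 uint8, red, green, blue; 384x512 float32, mm along the optical axis (not along the pixel's ray), 0 where there is no reading.
- bot.camera_model(name): a dict with "K" (3x3 intrinsics, pixels), "rvec" (rotation vector, rad) and "tvec" (3), from world to camera coordinates, as OpenCV has them. Camera axes: x right, y down, z forward; pixel columns grow to the right and rows downward; lengths in mm; the calibration is good to about 2 mm. A picture is of the moment at which its call begins. camera_model takes no time and is no camera call.
- bot.finish_job(): hands the job in, once; it reports no verdict.
The state is a dict: "clock": time; "qpos": joint angles; "joint_velocities": joint speeds; "effort": joint torques, N m; "tool_pos": TCP position; "eef_rot": TCP orientation; "force": force on the tool from outside, world axes, zero at the start; "torque": the same for the moment, N m; "width": finger opening in mm.
Only numpy, scipy, OpenCV 4.12 (cv2) and the standard library are available. Lean on these libraries where they do the work, as an engineer would, in place of code of your own. Each camera call takes 0.05 s, during which the arm holds its last target. There are 200 camera calls.

## Working session

There is one attempt and no reset: what is moved stays moved. The work goes in short steps, Python scripts to look and compute and a shell command to move; the robot and the scene stay as the last step left them, time stands still between calls to the robot, and variables do not carry over. Pictures are saved under pics/ and viewed, about 8 in all and at most 12, crops included, and the job is handed in when it is done.

```bash
mkdir -p pics; cat > h.py <<'E'
import numpy as np, cv2
from cell import bot
from scipy.spatial.transform import Rotation as R
def cam(n):
    m=bot.camera_model(n); K=np.array(m['K'],float); Rm=cv2.Rodrigues(np.array(m['rvec'],float))[0]; t=np.array(m['tvec'],float).ravel(); return K,Rm,t
def shot(n,tag):
    p,d=bot.read_camera(n); np.savez(f'{tag}_{n}.npz',p=p,d=d); cv2.imwrite(f'pics/{tag}_{n}.png',p[:,:,::-1]); return p,d
def cloud(n,d):
    K,Rm,t=cam(n); v,u=np.mgrid[:d.shape[0],:d.shape[1]]
    P=np.stack([(u-K[0,2])/K[0,0]*d,(v-K[1,2])/K[1,1]*d,d],-1)
    return (P-t)@Rm
def proj(n,X):
    K,Rm,t=cam(n); c=np.atleast_2d(X)@Rm.T+t; c=c@K.T; return c[:,:2]/c[:,2:]
def st():
    o=bot.get_obs(); print(o['clock'],np.round(o['tool_pos'],1),np.round(o['eef_rot'],4),'F',np.round(o['force'],1),'w',np.round(o['width'],1)); print(np.round(R.from_quat(np.roll(o['eef_rot'],-1)).as_matrix(),3))
E
python3 - <<'E'
from h import *
for n in('side','top'):
    p,d=shot(n,'a'); K,Rm,t=cam(n); print(n,-Rm.T@t,Rm[2],K[0,0])
st()
a=[cv2.imread(f'pics/a_{n}.png') for n in('side','top')]
E
```

```text
side [-269.26113606  531.57598212 1210.55339709] [ 0.48385752 -0.45391078 -0.74822918] 467.70325976423277
top [ 271.57221641 -120.00190813 1636.18224585] [ 0.0842606  -0.00645239 -0.99642286] 498.3622232575834
0.1 [ 215.1 -559.6  207.3] [-8.000e-04  9.832e-01  1.824e-01 -1.000e-04] F [0.7 0.  0. ] w 85.5
[[ 0.933  0.359 -0.   ]
 [ 0.359 -0.933  0.002]
 [ 0.    -0.002 -1.   ]]
```

View pics/a_side.png

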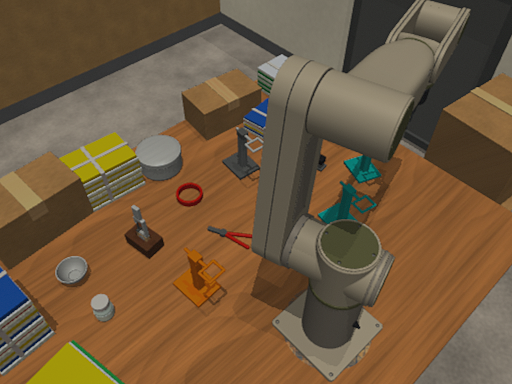

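View pics/a_top.png

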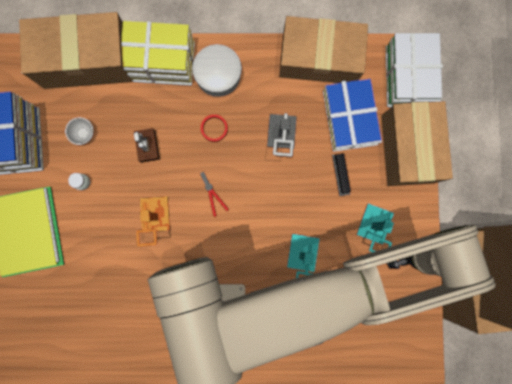

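The tag stands in its dark block at side (143,230) / top (147,145). The grey stand is at side (243,155) / top (283,130), with its eye at top (283,148). The orange and turquoise stands are look-alikes.

```bash
python3 - <<'E'
from h import *
S=np.load('a_side.npz');T=np.load('a_top.npz')
def crop(z,u0,v0,u1,v1,f):return cv2.resize(z['p'][v0:v1,u0:u1,::-1],None,fx=f,fy=f,interpolation=cv2.INTER_CUBIC)
W=[crop(S,118,195,178,260,6),crop(S,215,120,275,185,6),crop(T,120,120,180,170,6),crop(T,255,105,315,165,6)]
c=np.zeros((760,730,3),np.uint8)
for w,(y,x) in zip(W,[(0,0),(0,365),(395,0),(395,365)]):
    c[y:y+w.shape[0],x:x+w.shape[1]]=w[:760-y]
cv2.imwrite('pics/crop.png',cv2.resize(c,None,fx=.78,fy=.78))
CT=cloud('top',T['d']);CS=cloud('side',S['d'])
np.set_printoptions(suppress=True,linewidth=220)
def prof(C,n,u0,v0,u1,v1):
    P=C[v0:v1,u0:u1].reshape(-1,3)
    print(n)
    for lo,hi in((30,50),(50,90),(90,125),(125,160),(155,175),(160,200)):
        q=P[(P[:,2]>lo)&(P[:,2]<hi)]
        if len(q):print(lo,hi,len(q),q.mean(0).round(0),q.min(0).round(0),q.max(0).round(0))
prof(CT,'top tag',130,120,170,170);prof(CS,'side tag',118,195,168,260)
prof(CT,'top stand',260,105,305,165);prof(CS,'side stand',220,120,264,185)
print(CT[330,60],CT[180,330])
# stand base rect
for nm,C,u0,v0,u1,v1 in(('base',CT,260,105,305,165),):
    P=C[v0:v1,u0:u1].reshape(-1,3);q=P[(P[:,2]>7)&(P[:,2]<18)];print(nm,cv2.minAreaRect(q[:,:2].astype(np.float32)))
    q=P[(P[:,2]>155)&(P[:,2]<185)];print('sl',cv2.minAreaRect(q[:,:2].astype(np.float32)))
P=CT[120:170,130:170].reshape(-1,3);q=P[(P[:,2]>36)&(P[:,2]<50)];print('block',cv2.minAreaRect(q[:,:2].astype(np.float32)))
E
```

```text
top tag
30 50 463 [555. 206.  42.] [505. 172.  30.] [615. 251.  50.]
50 90 69 [560. 206.  62.] [509. 181.  50.] [610. 233.  87.]
90 125 20 [548. 206. 110.] [537. 202.  90.] [576. 212. 125.]
125 160 41 [553. 207. 138.] [537. 202. 126.] [577. 215. 157.]
155 175 13 [558. 207. 167.] [548. 203. 156.] [571. 217. 175.]
160 200 46 [558. 209. 177.] [546. 203. 162.] [571. 217. 189.]
side tag
30 50 522 [551. 216.  42.] [506. 172.  30.] [613. 252.  50.]
50 90 102 [555. 213.  67.] [513. 202.  50.] [579. 232.  90.]
90 125 50 [551. 212. 108.] [535. 200.  91.] [577. 220. 125.]
125 160 78 [552. 212. 140.] [536. 202. 125.] [575. 221. 160.]
155 175 40 [555. 213. 165.] [546. 204. 156.] [572. 219. 174.]
160 200 61 [557. 212. 174.] [546. 204. 160.] [574. 219. 186.]
top stand
30 50 8 [ 593. -222.   43.] [ 588. -229.   34.] [ 610. -218.   50.]
50 90 12 [ 593. -222.   69.] [ 587. -228.   52.] [ 611. -217.   89.]
90 125 13 [ 593. -223.  104.] [ 588. -240.   92.] [ 606. -218.  119.]
125 160 4 [ 571. -228.  157.] [ 513. -239.  152.] [ 609. -218.  159.]
155 175 278 [ 556. -226.  169.] [ 502. -253.  158.] [ 631. 
[... 218 characters left out ...]
791. -216.   90.]
90 125 67 [ 596. -223.  107.] [ 586. -243.   90.] [ 613. -215.  124.]
125 160 63 [ 594. -223.  142.] [ 545. -250.  126.] [ 616. -215.  160.]
155 175 210 [ 561. -223.  168.] [ 503. -251.  155.] [ 635. -192.  175.]
160 200 215 [ 562. -223.  169.] [ 503. -251.  160.] [ 635. -192.  178.]
[-37.27767636 483.25240951  -0.01445648] [ 445.33307438 -391.35444833    4.94581853]
base ((595.8154296875, -233.67364501953125), (146.54904174804688, 194.2745361328125), 89.33131408691406)
sl ((567.428466796875, -225.7543182373047), (57.14326858520508, 128.0986328125), 87.72659301757812)
block ((560.0486450195312, 211.23806762695312), (100.27091217041016, 65.77146911621094), 9.834982872009277)
```

View pics/crop.png

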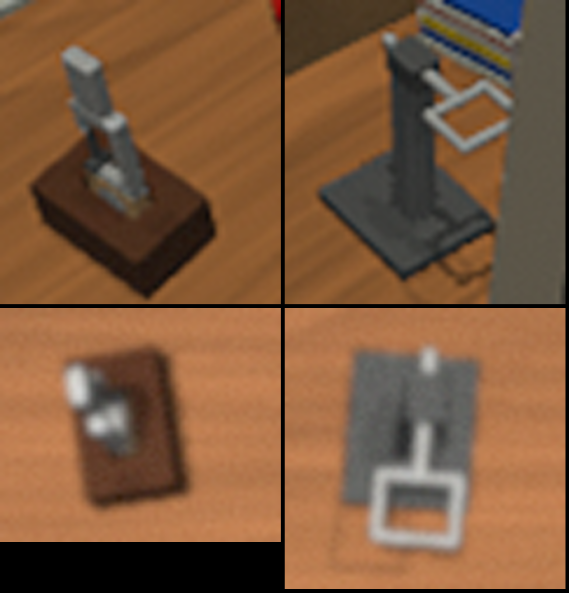

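```bash
python3 - <<'E'
from h import *
np.set_printoptions(suppress=True,linewidth=220)
for n,tb,sb in(('top',(130,120,170,170),(260,105,305,165)),('side',(118,195,168,260),(220,120,264,185))):
    C=cloud(n,np.load(f'a_{n}.npz')['d'])
    f=lambda b:C[b[1]:b[3],b[0]:b[2]].reshape(-1,3)
    P=f(tb)
    q=P[(P[:,2]>115)&(P[:,2]<200)]; r=cv2.minAreaRect(q[:,:2].astype(np.float32));print(n,'tag>115',r)
    q=P[(P[:,2]>150)&(P[:,2]<200)]; r=cv2.minAreaRect(q[:,:2].astype(np.float32));print(n,'tab',r, 'zmax',np.percentile(q[:,2],[50,90,98]))
    q=P[(P[:,2]>66)&(P[:,2]<108)];print('mid x hist',np.histogram(q[:,0],bins=np.arange(530,590,5)))
    P=f(sb);q=P[(P[:,2]>158)&(P[:,2]<173)&(P[:,0]<543)&(P[:,1]>-270)]
    print('eye',cv2.minAreaRect(q[:,:2].astype(np.float32)),q.min(0),q.max(0),len(q))
    for yy in range(-255,-190,10):
        k=q[(abs(q[:,1]-yy)<5)&(q[:,0]<525)]
        if len(k):print(yy,len(k),k[:,0].min().round(1),np.median(k[:,0]).round(1),np.median(k[:,2]).round(1))
    q=P[(P[:,2]>165)&(P[:,2]<179)&(P[:,0]>570)&(P[:,0]<625)];print('sleeve',cv2.minAreaRect(q[:,:2].astype(np.float32)))
    q=P[(P[:,2]>6)&(P[:,2]<16)&(P[:,0]>530)&(P[:,0]<660)&(P[:,1]>-290)&(P[:,1]<-165)];print('base',cv2.minAreaRect(q[:,:2].astype(np.float32)),len(q))
E
```

```text
top tag>115 ((556.9992065429688, 210.1779327392578), (39.75043487548828, 12.847463607788086), 8.148459434509277)
top tab ((559.4068603515625, 210.88938903808594), (25.57278060913086, 12.521818161010742), 10.113042831420898) zmax [177.16492667 182.47122101 186.55551249]
mid x hist (array([0, 9, 5, 2, 2, 1, 1, 0, 8, 2, 0]), array([530, 535, 540, 545, 550, 555, 560, 565, 570, 575, 580, 585]))
eye ((523.4932250976562, -224.02354431152344), (57.15673828125, 40.2435188293457), 87.94249725341797) [ 502.46375022 -252.773333    159.27057464] [ 542.70084902 -195.5290223   172.67437415] 104
-255 1 524.0 524.0 168.1
-245 20 502.5 510.1 167.9
-235 9 503.0 506.1 167.7
-225 6 505.6 507.1 168.9
-215 9 505.5 509.3 165.4
-205 13 505.7 511.6 166.3
-195 13 506.0 515.2 168.2
sleeve ((597.345458984375, -229.94947814941406), (25.166126251220703, 53.024715423583984), 83.37403106689453)
base ((598.6248168945312, -225.64300537109375), (123.98738861083984, 121.02594757080078), 3.8928472995758057) 488
side tag>115 ((556.9519653320312, 210.22647094726562), (43.13079833984375, 15.237876892089844), 13.093159675598
[... 162 characters left out ...]
id x hist (array([ 0, 21, 18,  2,  0,  0,  0,  8, 19,  4,  0]), array([530, 535, 540, 545, 550, 555, 560, 565, 570, 575, 580, 585]))
eye ((522.8696899414062, -221.75889587402344), (39.55195999145508, 59.2534065246582), 0.6931729912757874) [ 503.00103849 -251.26846939  162.07643349] [ 542.95818495 -192.2036424   172.56251086] 68
-245 6 513.0 520.0 168.4
-235 3 505.1 506.2 168.0
-225 9 504.6 507.4 165.8
-215 6 503.0 508.1 167.5
-205 7 504.1 508.2 165.6
-195 13 505.3 515.4 167.4
sleeve ((597.430908203125, -228.34837341308594), (27.3299560546875, 52.014381408691406), 86.60128021240234)
base ((597.8460693359375, -232.76048278808594), (100.50730895996094, 125.5062026977539), 86.01217651367188) 399
```

```bash
python3 -m crank '0 0 -0.16 0 0 0; 0.13 -0.13 -0.06 0 0 0; 0.136 -0.136 0 0 0 0; 0.136 -0.136 0 0 0 0; 0.136 -0.136 0 0 0 0' 0 && python3 -m crank '0.136 -0.136 0 0 0 0; 0.136 -0.136 0 0 0 0; 0.136 -0.136 0 0 0 0; 0.136 -0.136 0 0 0 0; 0.136 -0.136 0 0 0 0' && python3 -m crank '0.136 -0.136 0 0 0 0; 0.136 -0.136 0 0 0 0; 0.136 -0.136 0 0 0 0; 0.136 -0.136 0 0 0 0; 0.136 -0.136 0 0 0 0'
python3 -c "
from h import *
st()"
```

```text
clock: 0.6
tool_pos: [292.8, -384.5, 262.9]
eef_rot: [-0.0, 0.983, 0.182, 0.0]
force: [0.3, -0.6, 0.7]
width: 85.5
clock: 1.1
tool_pos: [390.4, -164.7, 263.1]
eef_rot: [0.0, 0.983, 0.182, 0.0]
force: [-0.0, -0.2, 0.4]
width: 85.3
clock: 1.6
tool_pos: [488.2, 55.1, 263.0]
eef_rot: [0.0, 0.983, 0.182, -0.0]
force: [0.9, -0.8, -0.5]
width: 85.0
1.6 [488.2  55.1 263. ] [ 1.000e-04  9.832e-01  1.825e-01 -1.000e-04] F [ 0.9 -0.8 -0.5] w 85.0
[[ 0.933  0.359 -0.   ]
 [ 0.359 -0.933 -0.   ]
 [-0.     0.    -1.   ]]
```

```bash
python3 -m crank '0.136 -0.136 0 0 0 0; 0.136 -0.136 0 0 0 0; 0.136 -0.136 0 0 0 0; 0 0 0 0 0 0.032; 0 0 0 0 0 0.032' && python3 -m crank '0 0 0 0 0 0; 0 0 0 0 0 0' 
python3 -c "
from h import *
st()
o=bot.get_obs();M=R.from_quat(np.roll(o['eef_rot'],-1)).as_matrix();print(M.T@(np.array([559.8,211.2,141])-o['tool_pos'])/250)"
```

```text
clock: 2.1
tool_pos: [546.2, 186.5, 261.7]
eef_rot: [0.0, 0.997, 0.082, -0.001]
force: [0.2, -0.8, 0.4]
width: 85.5
clock: 2.3
tool_pos: [546.4, 184.7, 262.9]
eef_rot: [0.0, 0.996, 0.084, -0.0]
force: [-0.4, -0.6, 0.6]
width: 85.4
2.3 [546.4 184.7 262.9] [ 0.000e+00  9.964e-01  8.420e-02 -3.000e-04] F [-0.4 -0.6  0.6] w 85.4
[[ 0.986  0.168 -0.001]
 [ 0.168 -0.986 -0.   ]
 [-0.001  0.    -1.   ]]
[ 0.07097638 -0.09552479  0.48768288]
```

```bash
python3 -m crank '0.071 -0.0955 0 0 0 0; 0 0 0.16 0 0 0; 0 0 0.16 0 0 0; 0 0 0.12 0 0 0; 0 0 0.045 0 0 0' && python3 -m crank '0 0 0 0 0 0; 0 0 0 0 0 0'
python3 -c "
from h import *
st(); shot('side','b'); shot('top','b')
a=[cv2.imread(f'pics/b_{n}.png') for n in('side','top')]
w=np.hstack([cv2.resize(a[0][170:270,90:200],None,fx=4,fy=4,interpolation=2),cv2.resize(a[1][100:200,110:200],None,fx=4,fy=4,interpolation=2)]);cv2.imwrite('pics/b.png',w)"
```

```text
clock: 2.8
tool_pos: [557.7, 210.2, 137.9]
eef_rot: [0.001, 0.996, 0.084, -0.003]
force: [-1.3, -0.4, -0.2]
width: 85.2
clock: 3.0
tool_pos: [561.1, 211.3, 144.0]
eef_rot: [-0.0, 0.997, 0.083, 0.001]
force: [0.3, 0.3, -0.8]
width: 85.4
3.0 [561.1 211.3 144. ] [-2.000e-04  9.966e-01  8.300e-02  1.100e-03] F [ 0.3  0.3 -0.8] w 85.4
[[ 0.986  0.165  0.002]
 [ 0.165 -0.986  0.001]
 [ 0.002 -0.    -1.   ]]
```

View pics/b.png

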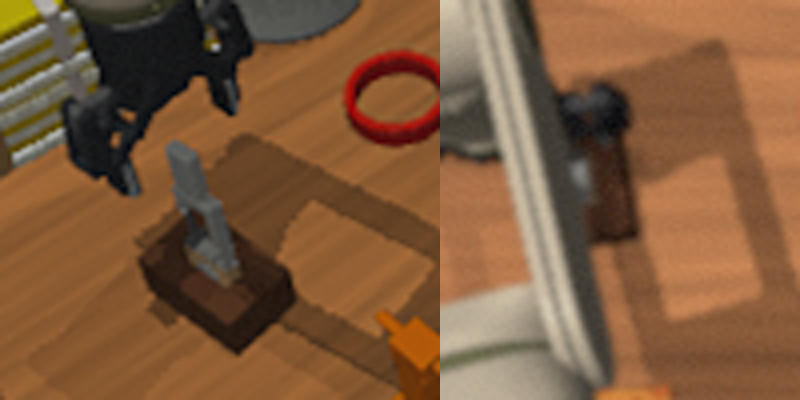

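The fingers straddle the tab, with tips at side px (120,217) and (147,197) and the tab top at (135,207). I'm checking by projection whether they are low and central enough.

```bash
python3 - <<'E'
from h import *
st()
for X in([561,211,157],[561,211,181],[561,211,144]):print(X,proj('side',X))
o=bot.get_obs();M=R.from_quat(np.roll(o['eef_rot'],-1)).as_matrix();T=np.array(o['tool_pos'])
for s in(-1,1):print(proj('side',T+M@np.array([0,s*43,-13])))
d=np.load('b_side.npz')['d'];C=cloud('side',d)
P=C[195:260,118:168].reshape(-1,3);q=P[(P[:,2]>125)&(P[:,2]<200)&(abs(P[:,1]-212)<18)];print(len(q),q.mean(0),q.min(0),q.max(0))
E
```

```text
3.1 [561.8 211.6 144.8] [-4.000e-04  9.966e-01  8.290e-02  2.000e-03] F [0.5 0.4 0. ] w 85.6
[[ 0.986  0.165  0.004]
 [ 0.165 -0.986  0.001]
 [ 0.004 -0.    -1.   ]]
[561, 211, 157] [[135.7478576  211.88808482]]
[561, 211, 181] [[134.17955923 206.61830228]]
[561, 211, 144] [[136.57987066 214.68380785]]
[[123.99831854 221.22062151]]
[[146.36153204 202.44410673]]
135 [554.58920579 212.48968834 156.27390015] [537.4416489  201.71202646 125.2499359 ] [574.64787826 220.07373677 185.24568729]
```

```bash
python3 -m crank '0 0 0 0 0 0; 0 0 0 0 0 0; 0 0 0 0 0 0; 0 0 0 0 0 0; 0 0 0 0 0 0' 1 110 && python3 -m crank '0 0 0 0 0 0; 0 0 0 0 0 0;0 0 0 0 0 0; 0 0 0 0 0 0'
python3 -c "
from h import *
st();shot('side','c');a=cv2.imread('pics/c_side.png');cv2.imwrite('pics/c.png',cv2.resize(a[170:270,90:200],None,fx=5,fy=5,interpolation=2))"
```

```text
clock: 3.6
tool_pos: [560.1, 211.3, 142.0]
eef_rot: [0.0, 0.997, 0.083, -0.0]
force: [0.2, -2.0, 1.7]
width: 12.5
clock: 4.0
tool_pos: [560.5, 211.4, 142.4]
eef_rot: [-0.0, 0.997, 0.083, 0.0]
force: [0.8, -0.2, 3.7]
width: 9.1
4.0 [560.5 211.4 142.4] [-1.000e-04  9.966e-01  8.280e-02  4.000e-04] F [ 0.8 -0.2  3.7] w 9.1
[[ 0.986  0.165  0.001]
 [ 0.165 -0.986  0.   ]
 [ 0.001 -0.    -1.   ]]
```

View pics/c.png

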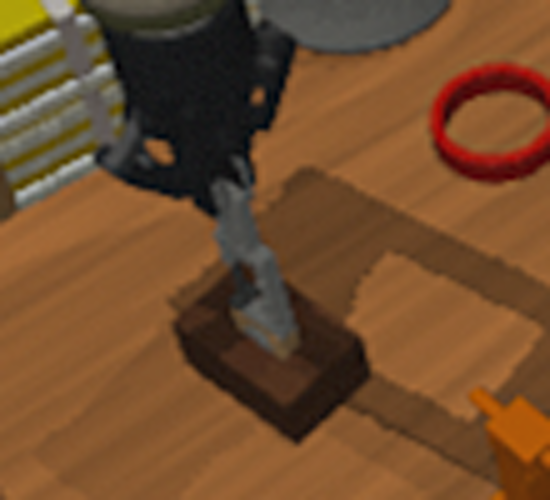

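```bash
python3 - <<'E'
from h import *
np.set_printoptions(suppress=True,linewidth=200)
z=np.load('c_side.npz');C=cloud('side',z['d']);b=np.load('a_side.npz')
for u in(133,136,139):
    for v in range(203,224,2):print(u,v,C[v,u].round(0),z['p'][v,u],b['p'][v,u])
E
```

```text
133 203 [570. 208. 186.] [22 21 20] [135  84  42]
133 205 [550. 217. 203.] [34 34 35] [148 143 136]
133 207 [553. 218. 192.] [75 75 73] [153 155 150]
133 209 [550. 221. 189.] [66 66 64] [83 86 83]
133 211 [552. 221. 178.] [44 44 43] [71 77 77]
133 213 [554. 222. 168.] [57 57 57] [82 74 66]
133 215 [567. 219. 143.] [108  89  76] [114  86  67]
133 217 [573. 219. 129.] [88 84 78] [102  95  89]
133 219 [573. 220. 120.] [129  90  60] [122  86  58]
133 221 [658. 191.   1.] [133  87  48] [140  91  50]
133 223 [651. 196.   2.] [97 63 35] [135  86  45]
136 203 [553. 206. 200.] [24 25 24] [149  97  51]
136 205 [557. 206. 188.] [16 15 16] [134  83  39]
136 207 [559. 207. 177.] [95 95 91] [144 145 141]
136 209 [551. 212. 181.] [87 88 83] [159 159 153]
136 211 [549. 214. 176.] [78 78 75] [84 84 81]
136 213 [549. 216. 168.] [77 77 73] [78 79 75]
136 215 [551. 217. 157.] [78 77 74] [78 78 75]
136 217 [557. 216. 142.] [77 76 74] [73 75 71]
136 219 [558. 217. 132.] [78 77 74] [89 89 85]
136 221 [573. 213. 104.] [71 74 71] [66 68 66]
136 223 [573. 215.  96.] [58 50 45] [81 68 61]
139 203 [558. 195. 187.] [39 44 47] [138  90  47]
139 205 [553. 199. 185.] [57 60 61] [145  91  48]
139 207 [552. 201. 179.] [54 59 60] [133  86  47]
139 209 [553. 203. 171.] [62 68 69] [91 81 73]
139 211 [552. 204. 164.] [73 71 68] [70 73 70]
139 213 [549. 207. 160.] [68 71 71] [68 72 71]
139 215 [550. 209. 151.] [71 71 69] [71 72 69]
139 217 [551. 210. 141.] [72 73 70] [76 75 73]
139 219 [549. 212. 136.] [74 75 72] [70 69 67]
139 221 [549. 214. 129.] [87 87 83] [94 96 92]
139 223 [608. 193.  42.] [58 41 30] [74 46 30]
```

The depth image puts the finger tips at z ≈ 165, so they hold only the top ~16 mm of the tab. I'll re-grip 12 mm lower.

```bash
python3 -m crank '0 0 0 0 0 0; 0 0 0 0 0 0; 0 0 0.024 0 0 0; 0 0 0.024 0 0 0; 0 0 0 0 0 0' 0.6 && python3 -m crank '0 0 0 0 0 0; 0 0 0 0 0 0; 0 0 0 0 0 0; 0 0 0 0 0 0; 0 0 0 0 0 0' 1 110 && python3 -m crank '0 0 0 0 0 0; 0 0 0 0 0 0; 0 0 0 0 0 0; 0 0 0 0 0 0'
python3 - <<'E'
from h import *
np.set_printoptions(suppress=True,linewidth=200)
p,d=shot('side','d');C=cloud('side',d);st()
for u in(133,135,137):
    for v in range(205,224,2):print(u,v,C[v,u].round(0),p[v,u])
E
```

```text
clock: 4.55
tool_pos: [559.1, 211.0, 128.2]
eef_rot: [0.0, 0.997, 0.083, -0.001]
force: [-0.3, 0.5, 0.3]
width: 34.4
clock: 5.05
tool_pos: [560.2, 211.3, 130.1]
eef_rot: [-0.0, 0.997, 0.083, 0.0]
force: [-0.0, -0.3, 0.6]
width: 9.7
clock: 5.45
tool_pos: [560.2, 211.3, 130.1]
eef_rot: [-0.0, 0.997, 0.083, 0.0]
force: [-0.0, -1.0, -0.3]
width: 10.3
5.5 [560.2 211.3 130.1] [-0.      0.9966  0.0828  0.0001] F [0.4 0.9 0.1] w 10.1
[[ 0.986  0.165  0.   ]
 [ 0.165 -0.986  0.   ]
 [ 0.    -0.    -1.   ]]
133 205 [548. 218. 206.] [17 18 19]
133 207 [548. 219. 198.] [15 17 18]
133 209 [547. 222. 192.] [46 45 45]
133 211 [552. 221. 178.] [55 55 55]
133 213 [552. 223. 171.] [38 38 37]
133 215 [555. 224. 160.] [ 6  9 12]
133 217 [572. 219. 129.] [86 79 73]
133 219 [575. 220. 118.] [129  90  60]
133 221 [659. 191.   1.] [133  86  50]
133 223 [652. 195.   0.] [97 62 33]
135 205 [561. 208. 186.] [51 50 48]
135 207 [557. 211. 182.] [92 92 88]
135 209 [554. 214. 179.] [61 61 59]
135 211 [550. 217. 176.] [55 55 54]
135 213 [550. 218. 168.] [73 74 71]
135 215 [546. 221. 165.] [69 70 66]
135 217 [561. 217. 139.] [80 81 78]
135 219 [565. 218. 126.] [74 77 75]
135 221 [572. 217. 108.] [71 77 77]
135 223 [647. 191.   1.] [99 70 48]
137 205 [553. 205. 190.] [19 19 18]
137 207 [555. 206. 181.] [76 74 72]
137 209 [549. 210. 181.] [98 98 93]
137 211 [548. 212. 174.] [79 79 75]
137 213 [547. 214. 167.] [71 71 67]
137 215 [548. 215. 158.] [75 75 73]
137 217 [552. 215. 145.] [78 78 74]
137 219 [550. 218. 140.] [85 86 81]
137 221 [557. 217. 123.] [67 69 66]
137 223 [573. 213.  94.] [33 35 36]
```

```bash
python3 -m crank '0 0 -0.06 0 0 0; 0 0 -0.08 0 0 0; 0 0 -0.1 0 0 0; 0 0 -0.1 0 0 0; 0 0 -0.04 0 0 0' && python3 -m crank '0 0 0 0 0 0; 0 0 0 0 0 0; 0 0 0 0 0 0; 0 0 0 0 0 0'
python3 - <<'E'
from h import *
p,d=shot('side','e');st();a=cv2.imread('pics/e_side.png');cv2.imwrite('pics/e.png',cv2.resize(a[150:270,90:200],None,fx=5,fy=5,interpolation=2))
o=bot.get_obs();M=R.from_quat(np.roll(o['eef_rot'],-1)).as_matrix();print(M.T@(np.array([430,-223,215])-o['tool_pos'])/250)
E
```

```text
clock: 6.0
tool_pos: [561.4, 211.7, 229.1]
eef_rot: [-0.0, 0.997, 0.083, 0.002]
force: [0.4, 0.1, -1.4]
width: 10.0
clock: 6.4
tool_pos: [559.3, 211.0, 223.3]
eef_rot: [0.0, 0.997, 0.083, -0.001]
force: [-0.0, 0.4, -3.1]
width: 10.1
6.45 [559.5 211.1 223.6] [ 2.000e-04  9.966e-01  8.280e-02 -1.100e-03] F [-0.1 -0.  -2.4] w 10.2
[[ 0.986  0.165 -0.002]
 [ 0.165 -0.986 -0.001]
 [-0.002  0.    -1.   ]]
[-0.79722237  1.62713898  0.03651719]
```

View pics/e.png

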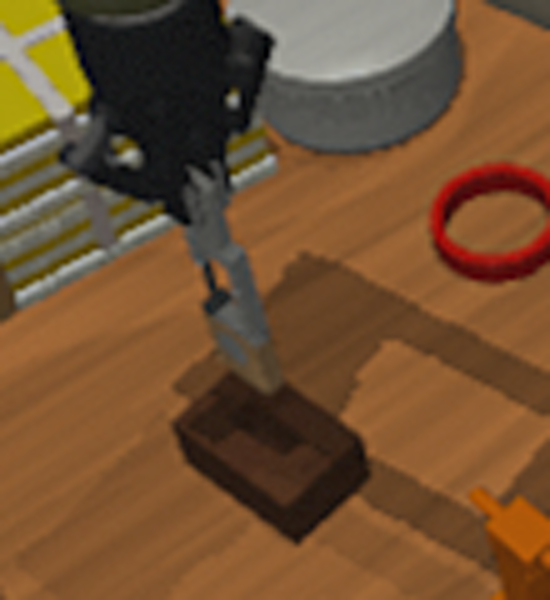

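The tag is clear of its block (empty slot at px ~(140,232)) and upright in the jaws.

```bash
python3 -m crank '-0.04 0.08 0 0 0 0; -0.0725 0.148 0 0 0 0; -0.0725 0.148 0 0 0 0; -0.0725 0.148 0 0 0 0; -0.0725 0.148 0 0 0 0' && python3 -m crank '-0.0725 0.148 0 0 0 0; -0.0725 0.148 0 0 0 0; -0.0725 0.148 0 0 0 0; -0.0725 0.148 0 0 0 0; -0.0725 0.148 0 0 0 0' && python3 -m crank '-0.0725 0.148 0 0 0 0; -0.03 0.06 0 0 0 0.02; 0 0 0 0 0 0.035; 0 0 0 0 0 0.02; 0 0 0 0 0 0' && python3 -m crank '0 0 0 0 0 0; 0 0 0 0 0 0; 0 0 0 0 0 0; 0 0 0 0 0 0'
python3 - <<'E'
from h import *
np.set_printoptions(suppress=True,linewidth=200)
st()
for n in('side','top'):p,d=shot(n,'f')
a=[cv2.imread(f'pics/f_{n}.png') for n in('side','top')]
cv2.imwrite('pics/f.png',np.hstack([cv2.resize(a[0][100:220,195:305],None,fx=4,fy=4,interpolation=2),cv2.resize(a[1][90:210,240:330],None,fx=4,fy=4,interpolation=2)]))
E
```

```text
clock: 6.95
tool_pos: [505.6, 30.7, 224.5]
eef_rot: [-0.0, 0.997, 0.083, -0.0]
force: [0.8, -0.7, -1.8]
width: 10.3
clock: 7.45
tool_pos: [446.7, -166.8, 224.7]
eef_rot: [-0.0, 0.997, 0.083, -0.0]
force: [0.6, -0.4, -3.5]
width: 10.0
clock: 7.95
tool_pos: [430.6, -221.1, 224.6]
eef_rot: [-0.0, 0.999, -0.036, -0.0]
force: [-0.1, 0.1, -2.4]
width: 10.4
clock: 8.35
tool_pos: [431.0, -220.8, 225.1]
eef_rot: [0.0, 0.999, -0.034, 0.0]
force: [0.6, -0.1, -2.5]
width: 10.3
8.35 [ 431.  -220.8  225.1] [ 0.      0.9994 -0.0345  0.    ] F [ 0.6 -0.1 -2.5] w 10.3
[[ 0.998 -0.069  0.   ]
 [-0.069 -0.998 -0.   ]
 [ 0.     0.    -1.   ]]
```

View pics/f.png

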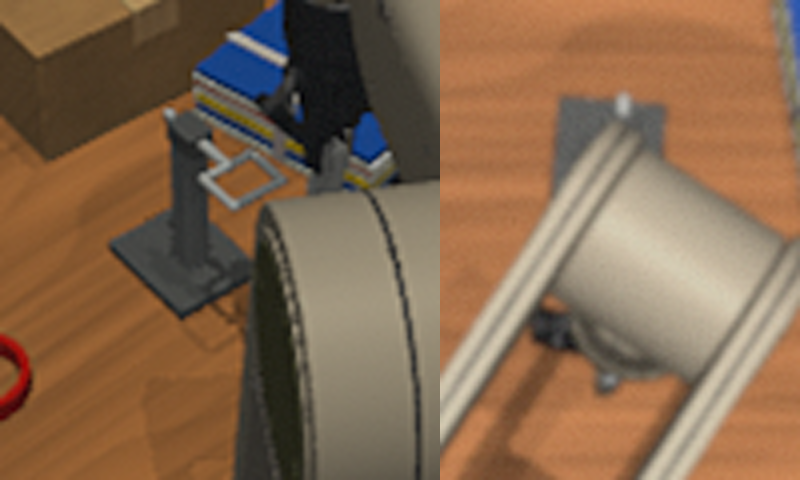

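```bash
python3 -m crank '0 -0.01 0.03 0 0 0; 0.03 0 0.03 0 0 0; 0.04 0 0.024 0 0 0; 0.04 0 0 0 0 0; 0.03 0 0 0 0 0' && python3 -m crank '0.02 0 0 0 0 0; 0.01 0 0 0 0 0; 0 0 0 0 0 0; 0 0 0 0 0 0; 0 0 0 0 0 0'
python3 - <<'E'
from h import *
np.set_printoptions(suppress=True,linewidth=200)
st()
p,d=shot('side','g')
a=cv2.imread('pics/g_side.png')
cv2.imwrite('pics/g.png',cv2.resize(a[110:190,225:295],None,fx=7,fy=7,interpolation=2))
o=bot.get_obs();T=o['tool_pos'];print(proj('side',[[507,-223,165],[T[0]+14,T[1],T[2]-120+93],[T[0]+17,T[1],T[2]-120+82]]))
C=cloud('side',d)
P=C[125:175,240:290].reshape(-1,3);q=P[(P[:,2]>158)&(P[:,2]<175)&(P[:,0]<512)&(P[:,0]>495)&(abs(P[:,1]+223)<22)];print(len(q),q[np.argsort(q[:,1])])
q=P[(P[:,0]>T[0]-30)&(P[:,0]<T[0]+22)&(abs(P[:,1]-T[1])<12)];print(q[np.argsort(q[:,2])][::3])
E
```

```text
clock: 8.95
tool_pos: [467.0, -220.8, 203.6]
eef_rot: [-0.0, 0.999, -0.035, -0.0]
force: [0.4, 0.1, -2.4]
width: 10.6
clock: 9.45
tool_pos: [473.4, -221.4, 204.1]
eef_rot: [0.0, 0.999, -0.035, 0.0]
force: [0.8, 0.1, -2.9]
width: 10.1
9.45 [ 473.4 -221.4  204.1] [ 0.      0.9994 -0.035   0.    ] F [ 0.8  0.1 -2.9] w 10.1
[[ 0.998 -0.07   0.   ]
 [-0.07  -0.998 -0.   ]
 [ 0.     0.    -1.   ]]
[[259.12315166 147.648859  ]
 [263.08660845 148.27168114]
 [262.36770783 150.27532251]]
0 []
[[ 474.52273402 -227.37882366  263.28393698]
 [ 462.26379118 -232.02450622  268.50707027]
 [ 467.81318193 -228.95057558  270.72996846]
 [ 476.75238134 -233.32344118  274.26077801]
 [ 458.95133779 -224.26181416  275.38009254]
 [ 461.93548268 -227.17429872  275.63824229]
 [ 462.98884066 -211.37600405  280.53739005]
 [ 460.41254576 -229.51058801  283.13344358]
 [ 461.37317086 -230.32021578  285.96210116]
 [ 459.08843388 -211.01706478  298.92798441]]
```

View pics/g.png

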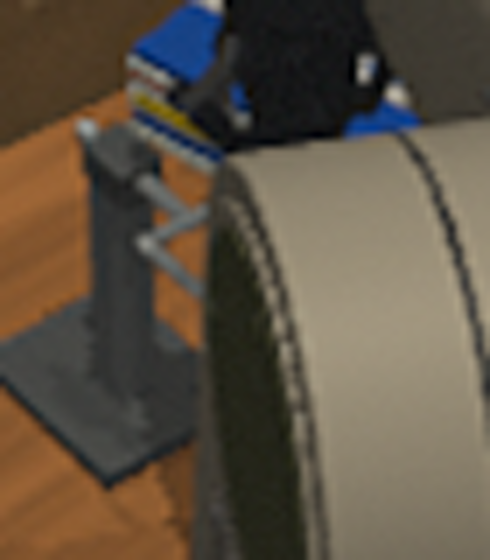

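The arm now hides the mouth (px ~265,150). I'll check the tag's height and the bar from the previous frame, which shows both.

```bash
python3 - <<'E'
from h import *
np.set_printoptions(suppress=True,linewidth=200)
d=np.load('f_side.npz')['d'];C=cloud('side',d);P=C[110:160,230:300].reshape(-1,3)
q=P[(P[:,0]>400)&(P[:,0]<456)&(abs(P[:,1]+220)<14)&(P[:,2]<215)];q=q[np.argsort(q[:,2])];print(q.round(0))
q=P[(P[:,2]>158)&(P[:,2]<175)&(P[:,0]<514)&(P[:,0]>492)&(abs(P[:,1]+223)<20)];q=q[np.argsort(q[:,1])];print(q.round(0))
E
```

```text
[[ 447. -215.  211.]]
[[ 504. -242.  167.]
 [ 503. -241.  172.]
 [ 506. -240.  162.]
 [ 505. -238.  168.]
 [ 509. -238.  166.]
 [ 506. -235.  160.]
 [ 510. -234.  163.]
 [ 509. -233.  169.]
 [ 504. -232.  168.]
 [ 512. -227.  166.]
 [ 501. -226.  170.]
 [ 505. -225.  163.]
 [ 509. -224.  165.]
 [ 503. -223.  171.]
 [ 505. -221.  166.]
 [ 510. -220.  168.]
 [ 513. -219.  166.]
 [ 506. -217.  168.]
 [ 510. -217.  161.]
 [ 509. -216.  167.]
 [ 504. -215.  166.]
 [ 512. -214.  166.]
 [ 509. -211.  166.]
 [ 510. -208.  163.]
 [ 505. -207.  167.]
 [ 509. -207.  169.]
 [ 511. -204.  169.]]
```

```bash
python3 -m crank '0.01 0 0 0 0 0; 0.01 0 0 0 0 0; 0.008 0 0 0 0 0; 0 0 0 0 0 0; 0 0 0 0 0 0' | tail -5; for i in 1; do :; done; python3 -m crank '0.008 0 0 0 0 0; 0 0 0 0 0 0' && python3 -m crank '0.008 0 0 0 0 0; 0 0 0 0 0 0' && python3 -m crank '0.008 0 0 0 0 0; 0 0 0 0 0 0' && python3 -m crank '0.008 0 0 0 0 0; 0 0 0 0 0 0'
```

```text
clock: 10.0
tool_pos: [480.5, -221.9, 204.0]
eef_rot: [-0.0, 0.999, -0.035, -0.0]
force: [0.6, -0.7, -3.2]
width: 10.1
clock: 10.2
tool_pos: [482.7, -222.1, 204.0]
eef_rot: [-0.0, 0.999, -0.035, 0.0]
force: [-0.4, 0.9, -2.1]
width: 10.0
clock: 10.4
tool_pos: [484.7, -222.2, 204.1]
eef_rot: [-0.0, 0.999, -0.035, 0.0]
force: [-0.1, -0.2, -2.4]
width: 10.0
clock: 10.6
tool_pos: [486.7, -222.3, 204.1]
eef_rot: [-0.0, 0.999, -0.035, 0.0]
force: [-0.4, 0.3, -2.4]
width: 10.2
clock: 10.8
tool_pos: [488.3, -222.4, 204.0]
eef_rot: [-0.0, 0.999, -0.035, -0.0]
force: [-1.8, 0.2, -1.1]
width: 10.1
```

First touch is at TCP x ≈ 488, as predicted. I'll go on about 19 mm.

```bash
python3 -m crank '0.008 0 0 0 0 0; 0.008 0 0 0 0 0; 0 0 0 0 0 0' && python3 -m crank '0.008 0 0 0 0 0; 0.008 0 0 0 0 0; 0 0 0 0 0 0'
```

```text
clock: 11.1
tool_pos: [492.4, -222.7, 203.9]
eef_rot: [-0.0, 0.999, -0.035, -0.0]
force: [-3.7, -0.3, -1.8]
width: 10.0
clock: 11.4
tool_pos: [496.4, -223.0, 203.8]
eef_rot: [-0.0, 0.999, -0.035, -0.0]
force: [-4.0, 0.4, -2.3]
width: 10.1
```

```bash
python3 -m crank '0.008 0 0 0 0 0; 0.008 0 0 0 0 0; 0 0 0 0 0 0' && python3 -m crank '0.008 0 0 0 0 0; 0.008 0 0 0 0 0; 0 0 0 0 0 0' && python3 -m crank '0.008 0 0 0 0 0; 0.003 0 0 0 0 0; 0 0 0 0 0 0; 0 0 0 0 0 0'
```

```text
clock: 11.7
tool_pos: [500.2, -223.2, 203.6]
eef_rot: [-0.0, 0.999, -0.035, -0.001]
force: [-4.4, 0.2, -4.1]
width: 10.3
clock: 12.0
tool_pos: [504.0, -223.4, 203.4]
eef_rot: [-0.0, 0.999, -0.035, -0.001]
force: [-5.1, 0.2, -4.4]
width: 9.9
clock: 12.4
tool_pos: [506.5, -223.6, 203.4]
eef_rot: [-0.0, 0.999, -0.035, -0.001]
force: [-6.2, 0.6, -3.9]
width: 9.9
```

```bash
python3 -m crank '0 0 0.01 0 0 0; 0 0 0.01 0 0 0; 0 0 0 0 0 0' && python3 -m crank '0 0 0.01 0 0 0; 0 0 0.01 0 0 0; 0 0 0 0 0 0' && python3 -m crank '0 0 0.012 0 0 0; 0 0 0.012 0 0 0; 0 0 0 0 0 0'
```

```text
clock: 12.7
tool_pos: [506.8, -223.6, 198.1]
eef_rot: [-0.0, 0.999, -0.035, -0.001]
force: [-1.8, -1.2, -8.1]
width: 9.8
clock: 13.0
tool_pos: [507.2, -223.7, 193.4]
eef_rot: [-0.0, 0.999, -0.035, -0.0]
force: [-1.5, -0.8, -8.2]
width: 10.4
clock: 13.3
tool_pos: [507.8, -223.7, 188.0]
eef_rot: [0.0, 0.999, -0.035, 0.001]
force: [-0.1, -1.6, -2.5]
width: 10.0
```

```bash
python3 -m crank '0 0 0.01 0 0 0; 0 0 0.01 0 0 0; 0 0 0.008 0 0 0; 0 0 0 0 0 0' && python3 -m crank '0 0 0.006 0 0 0; 0 0 0 0 0 0' && python3 -m crank '0 0 0.004 0 0 0; 0 0 0 0 0 0'
```

```text
clock: 13.7
tool_pos: [507.1, -223.7, 180.7]
eef_rot: [-0.0, 0.999, -0.035, -0.0]
force: [-0.8, -0.2, -2.6]
width: 10.0
clock: 13.9
tool_pos: [507.1, -223.8, 179.4]
eef_rot: [-0.0, 0.999, -0.035, -0.0]
force: [0.0, -0.4, -3.3]
width: 10.3
clock: 14.1
tool_pos: [507.2, -223.8, 178.4]
eef_rot: [-0.0, 0.999, -0.035, -0.0]
force: [-0.4, -0.9, -2.0]
width: 10.3
```

```bash
python3 -m crank '0.012 0 0 0 0 0; 0 0 0.004 0 0 0; 0 0 0 0 0 0' && python3 -m crank '0 0 0.003 0 0 0; 0 0 0 0 0 0' && python3 -m crank '0 0 0.003 0 0 0; 0 0 0 0 0 0'
```

```text
clock: 14.4
tool_pos: [510.2, -223.9, 177.4]
eef_rot: [-0.0, 0.999, -0.035, -0.0]
force: [-0.1, 0.2, -2.6]
width: 10.2
clock: 14.6
tool_pos: [510.3, -224.0, 177.0]
eef_rot: [0.0, 0.999, -0.035, 0.0]
force: [-0.2, 0.4, -1.3]
width: 10.4
clock: 14.8
tool_pos: [510.4, -224.1, 176.9]
eef_rot: [0.0, 0.999, -0.035, 0.0]
force: [-3.0, 1.2, 4.9]
width: 10.0
```

The bar now carries the tag: Fz went from −2.5 to about +5 N. I'll ease off a little and release.

```bash
python3 -m crank '0 0 -0.003 0 0 0; 0 0 0 0 0 0; 0 0 0 0 0 0' - 40 && python3 -m crank '0 0 0 0 0 0; 0 0 0 0 0 0; 0 0 0 0 0 0; 0 0 0 0 0 0; 0 0 0 0 0 0' 0.7 && python3 -m crank '0 0 -0.04 0 0 0; 0 0 -0.08 0 0 0; 0 0 -0.12 0 0 0; 0 0 -0.16 0 0 0; 0 0 -0.16 0 0 0' && python3 -m crank '-0.1 0 -0.12 0 0 0; -0.16 0 0 0 0 0; -0.16 0 0 0 0 0; -0.16 0 0 0 0 0; -0.1 0 0 0 0 0' && python3 -m crank '0 0 0 0 0 0;0 0 0 0 0 0;0 0 0 0 0 0'
python3 - <<'E'
from h import *
st();a=[]
for n in('side','top'):
    p,d=shot(n,'r');a.append(p[:,:,::-1])
cv2.imwrite('pics/r.png',np.hstack([cv2.resize(a[0][110:200,215:290],None,fx=5,fy=5,interpolation=2),cv2.resize(a[1][95:185,250:325],None,fx=5,fy=5,interpolation=2)]))
E
```

```text
clock: 15.1
tool_pos: [510.3, -224.0, 176.9]
eef_rot: [0.0, 0.999, -0.035, 0.0]
force: [-0.5, 0.3, 2.4]
width: 10.2
clock: 15.6
tool_pos: [510.2, -224.0, 176.8]
eef_rot: [-0.0, 0.999, -0.035, -0.0]
force: [0.4, -0.2, 0.1]
width: 25.6
clock: 16.1
tool_pos: [509.8, -223.8, 318.7]
eef_rot: [-0.0, 0.999, -0.035, -0.0]
force: [-0.8, 0.9, 0.9]
width: 25.7
clock: 16.6
tool_pos: [338.7, -211.8, 348.0]
eef_rot: [0.001, 0.999, -0.035, 0.001]
force: [0.3, -0.2, -0.2]
width: 26.0
clock: 16.9
tool_pos: [341.2, -212.2, 347.1]
eef_rot: [0.0, 0.999, -0.035, 0.0]
force: [0.3, -0.2, 0.6]
width: 25.6
16.9 [ 341.2 -212.2  347.1] [ 1.000e-04  9.994e-01 -3.490e-02  3.000e-04] F [ 0.3 -0.2  0.6] w 25.6
[[ 0.998 -0.07   0.001]
 [-0.07  -0.998 -0.   ]
 [ 0.001  0.    -1.   ]]
```

View pics/r.png

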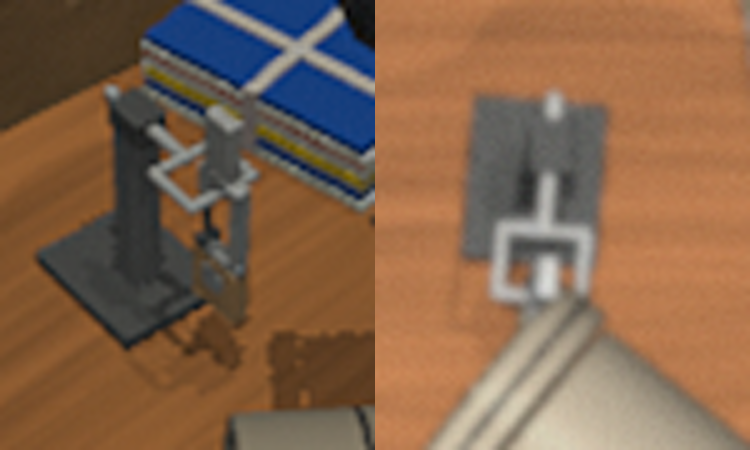

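The tag hangs upright from the front bar (tab top at side px ~(260,132), wooden part ~(259,167)), with the gripper clear. I'll wait briefly, then check that it is still, upright and at the right height.

```bash
python3 -m crank '0 0 0 0 0 0;0 0 0 0 0 0;0 0 0 0 0 0;0 0 0 0 0 0;0 0 0 0 0 0' >/dev/null;python3 -m crank '0 0 0 0 0 0;0 0 0 0 0 0;0 0 0 0 0 0;0 0 0 0 0 0;0 0 0 0 0 0' >/dev/null
python3 - <<'E'
from h import *
def m(d):
    C=cloud('side',d);P=C[125:180,245:270].reshape(-1,3);P=P[(P[:,0]>480)&(P[:,0]<535)&(abs(P[:,1]+224)<14)]
    for lo,hi in((205,235),(178,205),(125,158),(60,98)):
        q=P[(P[:,2]>lo)&(P[:,2]<hi)];print(lo,len(q),q.mean(0).round(1),q.min(0).round(0),q.max(0).round(0))
p1,d1=shot('side','s1');p2,d2=shot('side','s2')
a=np.load('r_side.npz');m(a['d']);m(d2)
f=lambda x,y:np.abs(x[110:200,215:275].astype(int)-y[110:200,215:275]).mean()
print('diff',f(a['p'],p2),f(p1,p2),'ref noise',np.abs(p1[300:380,:60].astype(int)-p2[300:380,:60]).mean())
E
```

```text
205 51 [ 506.6 -220.9  220.3] [ 497. -230.  206.] [ 520. -215.  232.]
178 52 [ 503.3 -220.   190.7] [ 488. -229.  178.] [ 519. -214.  205.]
125 47 [ 498.4 -220.3  141.1] [ 486. -228.  125.] [ 528. -212.  158.]
60 85 [ 505.4 -217.5   79.5] [ 487. -226.   60.] [ 533. -212.   98.]
205 54 [ 506.  -220.3  219.9] [ 496. -229.  206.] [ 520. -214.  230.]
178 47 [ 503.5 -219.6  190.9] [ 487. -228.  178.] [ 527. -213.  204.]
125 45 [ 499.4 -221.2  140. ] [ 486. -231.  125.] [ 527. -216.  158.]
60 88 [ 505.7 -217.8   79.4] [ 486. -228.   60.] [ 534. -213.   98.]
diff 0.9995679012345678 0.9558024691358025 ref noise 0.8760416666666667
```

```bash
python3 -c "
from cell import bot
print(bot.finish_job())"
```

```text
the job is handed in; nothing more can be done
None
```

The tag hangs upright and still from the eye of the grey stand, let go, and the job is handed in at about 18 s of the 61 s allowed. No verdict was reported.

**What I did:** The first grip held only the top 16 mm or so of the tab, so I opened and re-gripped 12 mm lower. I then drew the tag out and carried it to the stand. The gate met the bar at TCP x ≈ 488 mm. I pressed on 18.5 mm, lowered the tag about 26 mm until the bar bore its weight, then let go and backed away.

**Forces:** The press peaked at about 6 N. Coming down past the gate's end, the reading reached about −8 N, the tag's own weight of about 2.5 N included. It then fell back to the weight alone, as expected once the gate has sprung shut. Setting down on the bar read about 7 N, so all readings at the end of each move were well under the 30 N limit.

**Last checks:**
- **Position:** the tag's top is at about z 229–232 mm, so the underside is roughly 58–60 mm above the table (57 expected). The tag is upright to within the measuring noise.
- **Stillness:** pictures taken about 1 s apart differ by no more than camera noise.
- **Gripper:** it ended about 170 mm back from the tag and about 120 mm above it.

**Not confirmed:**
- **Gate shut:** I judged this from the force drop and a coarse picture, not from the gate angle itself.
- **Finger tips:** they looked about 20 mm higher in the depth images than the stated TCP, and the reported grip was about 10 mm on a 12 mm tab. Neither affected the result.
- **Other things on the table:** I did not measure them again at the end; the path was planned to stay clear of them.

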